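# Run a fingertip along the recipe box lid and press its clip flat

### The job

Settle the recipe box's lid on its springy seal: with closed fingertips, run lightly along the whole raised rubber rib on top of the lid, in contact all the way from the end farthest from the metal clip to the end beside the clip, and then press the raised clip tab down flat. Only touch and press gently: do not lift, tip or shove the box, and leave the mug, flashlight, pepper mill and jar alone. Finish with the hand clear of everything.

Things in the scene. Friction and masses are not known exactly. Their poses are not given: they have to be found in the camera images.
- recipe_box: Grey plastic recipe box full of cards, loose on the table, about 1 kg, 112 x 182 mm (own x, y), with its lid 120 x 190 mm on top. Origin: centre of its underside; z up, y along its length. It may stand at any yaw.
- lid: The grey lid. Origin: on the underside of its top plate, centred, 93 mm above the table at rest; the plate's top is 6 mm higher; axes as the box's. It floats on a springy seal: it starts to sink at about 1 N, then about 0.8 N per mm, straight down (it does not tilt), with 8 mm of travel to a hard stop, and rises again when released.
- rib_start (a point): Middle of the top of the raised rib at the end farthest from the clip, 101.5 mm above the table at rest. The rib is a straight hard rubber strip set in the lid, 10 mm wide, 2.5 mm above the lid's plate, 133 mm long, running along the point's +y (the lid's length), 15 mm in from one long edge of the lid. Axes as the lid's.
- rib_end (a point): Middle of the top of the rib at its other end, 7 mm short of the clip's hinge. Axes as the lid's.
- clip_hinge (a point): Hinge line's middle of the clip, on the lid in line with the rib, 101.5 mm above the table at rest. The hinge runs along x; axes as the lid's.
- clip_end (a point): Middle of the free end of the clip's tab, a steel plate 24 mm wide (x), 38 mm long and 4 mm thick that leads away from the rib and slopes up from its hinge; the point lies half-way through its thickness. Moves with the tab.
- clip (a joint): Turn of the clip's tab: 0 stands up at 0.7 rad (40 degrees) above the lid, 0.7 lies flat on the lid (hard stop), its top then 2 mm above the rib's. Stiff hinge that stays where left; about 1.3 N at the free end moves it.
- mug: Blue enamel mug, 82 mm across, 88 mm high, origin at the centre of its underside. Bystander.
- flashlight: Aluminium flashlight standing on its lens, 42 mm across at the foot, 135 mm high, with a small rubber button on its side; origin at the centre of its underside. Bystander.
- mill: Beechwood pepper mill, 56 mm across, 150 mm high, origin at the centre of its underside. Bystander.
- jar: Small empty open glass jar, 68 mm across, 80 mm high, origin at the centre of its underside. Bystander.
Mind the look-alikes: they are no part of the job. Of the things shaped like the recipe_box, the grey one is meant.

How it is judged:
By the outcome, as a careful person would: the job done as asked, in the order asked, and still so for the second after the job is handed in, with the robot touching nothing.
It also fails if it takes over 43 s, if anything falls off the work surface, if the arm or the gripper's body presses on something with over 40 N, if the wrist force passes 120 N, or if a joint passes its speed limit or range.

### The arm

A 7-joint arm with a two-finger parallel gripper is mounted at the origin on the work surface. World frame = base frame: x ahead of the robot, y to its left, z up, the work surface at z = 0. Lengths are in m, angles in rad, forces in N, time in s.
With the tool pointing down it reaches from about 0.4 to 0.85 m from the base axis. Payload 4.5 kg.
Tool frame: the origin (TCP) lies at the centre of the arm's flange, where the gripper is bolted on; the fingertips stand nose_length ahead of it and the grasp point (between the pads) lies 147 mm ahead of it (nose_length is the distance from the TCP to the fingertips, in m); z points along the fingers, y is the line along which they close (so a half turn about z gives the same grasp; the last joint's range is limited). The gripper opens to 88 mm and grips with 3 to 60 N. Pads are 18 mm wide; open, the fingers measure 123 mm over their backs; the gripper's body (75 mm by 187 mm) begins 45 mm behind the grasp point.
Start: joints at [1.37, 0.689, -0.195, 1.565, 0.157, 0.902, -0.215], TCP at [0.145, -0.608, 0.405] pointing down, gripper open.
Joint ranges: [-3.01, 3.01], [-0.46, 2.08], [-1.47, 1.51], [0.13, 2.56], [-1, 4.14], [0.04, 2.09], [-2.66, 2.66]. Speed limits (rad/s): [2.57, 2.57, 3.14, 3.14, 3.14, 3.14, 3.14].

### API

Orientations are given as a unit quaternion [x, y, z, w].
In Python, from plant import * gives the robot as it stands.
- The arm moves only by the tool play_rows, never from a script. Its argument "rows" is a list that holds one entry, the list of rows, each a list of 6 numbers: the shift along the tool's x, y, z normalised to -1 to 1, where 1 is 0.5 m, then the turn, a rotation vector about the tool's x, y, z normalised to -1 to 1, where 1 is 0.5 rad. A call has 1 to 20 rows; each row is the pose to reach, as a shift and turn from the pose commanded when the call began, along the tool's axes at that moment; what a row does not reach only later rows make up. A row lasts 1/12 s, in which the tool goes at most 41.7 mm and 7.16 degrees, less where a joint would pass 70% of its speed; a pose out of reach is approached as far as the arm can. A call with a number of a shift or a turn outside -1 to 1 is refused whole. A call with a gripper value outside its range is refused whole. "claw" is the closure, from 0 (fully open) to 1 (shut), set as the call begins (left out, the last holds). The fingers move at their own pace and stop on an object; "squeeze" is the grip in N (left out, the last holds). Time passes only in rows, so rows that repeat a pose let the fingers close. It gives the time, the measured TCP pose, the force, the opening and the grip force at its end, in the units of the state.
- get_state(): the state, without advancing time (a new reading comes with each control period).
- snapshot(name): name is "scene" or "top"; returns a dict with "pixels" (480x640x3 uint8, blue, green, red), "camera_matrix" (3x3 intrinsics, pixels), "world_to_cam" (4x4, takes a point from world to camera coordinates). Camera axes: x right, y down, z forward; pixel columns grow to the right and rows downward; lengths in m; the calibration is good to about 2 mm. A picture is of the moment at which its call begins. There is no depth.
- finish_job(): hands the job in; it is judged then, once.
The state is a dict: "clock": time; "q": joint angles; "qd": joint speeds; "joint_torque": joint torques, N m; "tool_pos": TCP position; "eef_rot": TCP orientation; "contact_force": force on the tool from outside, world axes, zero at the start; "moment": the same for the moment, N m; "opening": opening from 0.0 (shut) to 1.0 (fully open); "finger_force": force on a finger pad.
Only numpy, scipy, OpenCV 4.12 (cv2) and the standard library are available. Lean on these libraries where they do the work, as an engineer would, in place of code of your own. Each camera call takes 0.05 s, during which the arm holds its last target. There are 200 camera calls.

## Working session

There is one attempt and no reset: what is moved stays moved. The work goes in short steps, Python scripts to look and compute and a tool call to move; the robot and the scene stay as the last step left them, time stands still between calls to the robot, and variables do not carry over. Pictures are saved under pics/ and viewed, at most 10 in all, crops included, and the job is handed in when it is done.

Besides the shell and the picture viewer there is one more tool, called after "Call:" as name(argument=value, ...), one argument or row to a line, values as JSON. play_rows: Moves the arm, as the interface text tells. Its arguments: {"type":"object","properties":{"rows":{"type":"array"},"claw":{"type":"number"},"squeeze":{"type":"number"}},"required":["rows"]}

```bash
mkdir -p pics; ls
python3 - <<'E'
from plant import *
import cv2
for n in("scene","top"):
    s=snapshot(n); cv2.imwrite(f"pics/{n}0.png",s["pixels"]); print(s["camera_matrix"],s["world_to_cam"])
st=get_state(); print({k:st[k] for k in("clock","tool_pos","eef_rot","contact_force","opening")})
try: print(nose_length)
except Exception as e: print(e)
E
```

```text
pics
[[600.36464785   0.         316.25862478]
 [  0.         600.36464785 239.17182582]
 [  0.           0.           1.        ]] [[-0.63322118  0.77391175 -0.00956789  0.40933638]
 [ 0.55066801  0.44180554 -0.70821791 -0.25290205]
 [-0.54387101 -0.45372731 -0.70592907  1.95585548]
 [ 0.          0.          0.          1.        ]]
[[533.97739176   0.         314.84268491]
 [  0.         533.97739176 236.89607212]
 [  0.           0.           1.        ]] [[-0.00536848 -0.99985893  0.01591559 -0.0063517 ]
 [-0.99594302  0.00391643 -0.08990083  0.62798528]
 [ 0.08982581 -0.01633365 -0.99582355  1.20618571]
 [ 0.          0.          0.          1.        ]]
{'clock': 0.1, 'tool_pos': array([ 0.14532329, -0.6075774 ,  0.40398733]), 'eef_rot': array([ 9.93109044e-01,  1.17191147e-01, -1.57055525e-04, -7.98418490e-04]), 'contact_force': array([-0.16041313, -0.08670229,  0.01645629]), 'opening': 1.0016884463277536}
0.166
```

View pics/scene0.png

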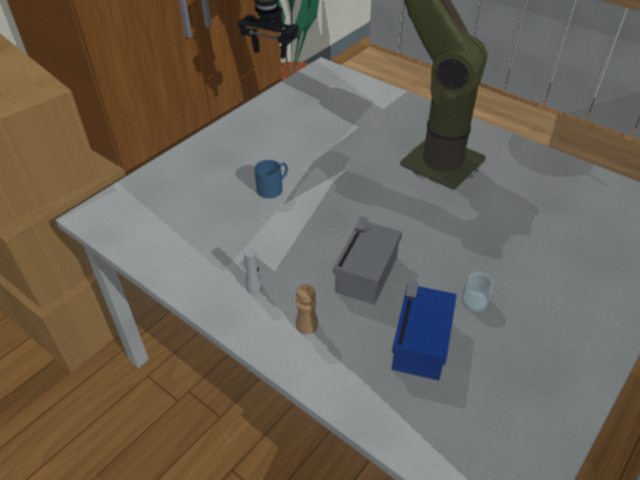

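View pics/top0.png

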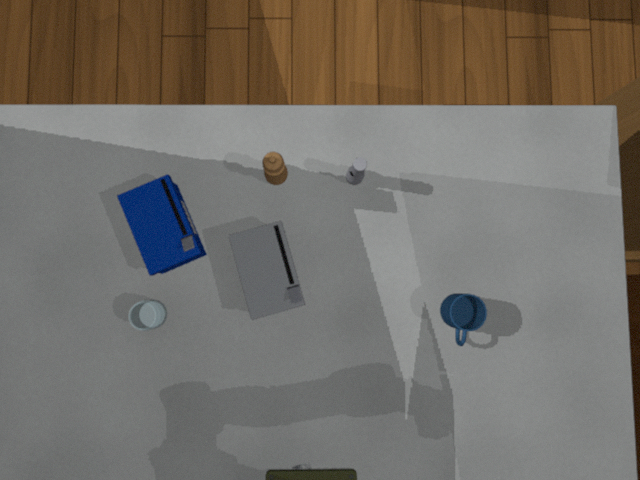

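The grey box is at about (267,270) in the top view. Its rib runs from about (278,227) to (291,283), and the clip is at about (293,293), on the robot side. I'll enlarge both views.

Run:
```python
import cv2
a=cv2.imread("pics/top0.png")[215:325,222:312]; b=cv2.imread("pics/scene0.png")[210:305,325:410]
cv2.imwrite("pics/c0.png",cv2.hconcat([cv2.resize(a,(450,550),interpolation=cv2.INTER_CUBIC)]))
cv2.imwrite("pics/c1.png",cv2.resize(b,(510,570),interpolation=cv2.INTER_CUBIC))
```

```text
(no output)
```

View pics/c0.png

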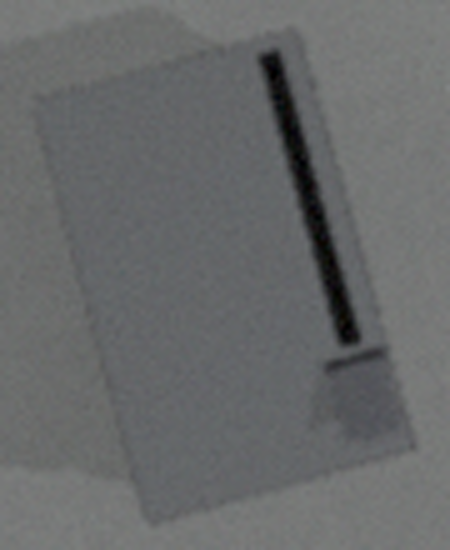

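View pics/c1.png

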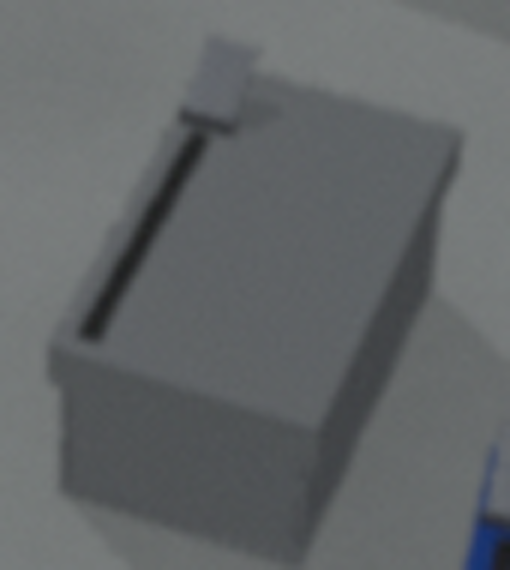

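Crops: in c0 (5x) the rib runs from (270,53) to (348,343), the hinge is at (355,360), and the lid corners are (36,97), (297,29), (416,448), (152,524). In c1 (6x) the rib runs from (91,333) to (200,137).

```bash
cat > h.py <<'E'
import numpy as np
from plant import *
def ray(s,u,v,z):
    K,T=s["camera_matrix"],s["world_to_cam"];R=T[:3,:3]
    c=-R.T@T[:3,3]; d=R.T@np.linalg.inv(K)@[u,v,1]
    return c+d*(z-c[2])/d[2]
E
python3 - <<'E'
from h import *
from scipy.spatial.transform import Rotation as Ro
np.set_printoptions(precision=4,suppress=True)
t,s=snapshot("top"),snapshot("scene")
P=lambda x,y,z:ray(t,(x+.5)/5-.5+222,(y+.5)/5-.5+215,z)
Q=lambda x,y,z:ray(s,(x+.5)/6-.5+325,(y+.5)/6-.5+210,z)
for F,a,b in((P,(270,53),(348,343)),(Q,(91,333),(200,137))):
    A,B=F(*a,.1015),F(*b,.1015);d=B-A;print(A,B,np.linalg.norm(d),np.degrees(np.arctan2(d[1],d[0])))
print(P(355,360,.103))
C=[P(*c,.099) for c in((36,97),(297,29),(416,448),(152,524))]
print(np.array(C),[np.linalg.norm(C[i]-C[i-1]) for i in range(4)],sum(C)/4)
for i in range(4):
    d=C[i]-C[i-1];print(np.degrees(np.arctan2(d[1],d[0])))
st=get_state();print(st["tool_pos"],Ro.from_quat(st["eef_rot"]).as_matrix())
E
```

```text
[0.6472 0.0772 0.1015] [0.5213 0.0434 0.1015] 0.13036873811745925 -164.99527497770833
[0.6458 0.0765 0.1015] [0.5235 0.0424 0.1015] 0.12699560545452915 -164.40153385719887
[0.514  0.0404 0.103 ]
[[0.6286 0.179  0.099 ]
 [0.658  0.0656 0.099 ]
 [0.4761 0.0143 0.099 ]
 [0.4444 0.1277 0.099 ]] [np.float64(0.19123841272295042), np.float64(0.11714489331831966), np.float64(0.18900277631970394), np.float64(0.11770726256376256)] [0.5518 0.0966 0.099 ]
15.565201816762366
-75.47141467629376
-164.25852257016194
105.6222592863717
[ 0.1453 -0.6077  0.4042] [[ 0.9725  0.2327 -0.0003]
 [ 0.2327 -0.9725  0.0011]
 [-0.0001 -0.0011 -1.    ]]
```

Call:
play_rows(
  rows=[
    [[0.06, -0.05, 0, 0, 0, -0.01], [0.12, -0.1, 0, 0, 0, -0.02], [0.18, -0.15, 0, 0, 0, -0.03], [0.24, -0.2, 0, 0, 0, -0.04], [0.3, -0.25, 0, 0, 0, -0.05], [0.36, -0.3, 0, 0, 0, -0.067], [0.42, -0.35, 0, 0, 0, -0.067], [0.48, -0.4, 0, 0, 0, -0.067], [0.54, -0.45, 0, 0, 0, -0.067], [0.6, -0.5, 0, 0, 0, -0.067], [0.65, -0.55, 0, 0, 0, -0.067], [0.65, -0.55, 0, 0, 0, -0.067], [0.65, -0.55, 0, 0, 0, -0.067]],
  ],
  claw=1,
  squeeze=10,
)

```text
clock: 1.28
tool_pos: [0.3988, -0.2627, 0.4048]
eef_rot: [0.991, 0.137, 0.0, -0.0]
contact_force: [-1.2, -1.1, 0.8]
opening: 0.042
finger_force: 0.0
```

```bash
cat >> h.py <<'E'
from scipy.spatial.transform import Rotation as Ro
np.set_printoptions(precision=4,suppress=True)
th=np.radians(195.4); d=np.array([np.cos(th),np.sin(th),0])
mid=np.array([.5845,.06,.1015]); start=mid-.0665*d; end=mid+.0665*d
def to(tip):
    st=get_state();R=Ro.from_quat(st["eef_rot"]).as_matrix()
    t=st["tool_pos"]+R[:,2]*nose_length
    print("clock",st["clock"],"tip",t,"F",st["contact_force"],"open",st["opening"],"yaw",np.degrees(np.arctan2(R[1,0],R[0,0])),"z",R[:,2])
    print("along",(t-start)@d*1e3,"lat",np.cross(d,t-start)[2]*1e3,"shift/0.5:",R.T@(tip-t)/.5)
E
python3 -c "
from h import *
print(start,end);to(start+[0,0,.03])"
```

```text
[0.6486 0.0777 0.1015] [0.5204 0.0423 0.1015]
clock 1.2833 tip [ 0.3989 -0.2626  0.2388] F [-1.2264 -1.1091  0.7521] open 0.041772264666387254 yaw 15.702027826994275 z [ 0.0004  0.0006 -1.    ]
along 331.100189182942 lat 261.7462692232287 shift/0.5: [ 0.6648 -0.5199  0.2151]
```

Call:
play_rows(
  rows=[
    [[0.06, -0.05, 0, 0, 0, 0], [0.12, -0.1, 0, 0, 0, 0], [0.18, -0.15, 0, 0, 0, 0], [0.24, -0.2, 0, 0, 0, 0], [0.3, -0.25, 0, 0, 0, 0], [0.36, -0.3, 0, 0, 0, 0], [0.42, -0.35, 0, 0, 0, 0], [0.48, -0.4, 0, 0, 0, 0], [0.54, -0.45, 0, 0, 0, 0], [0.6, -0.49, 0.05, 0, 0, 0], [0.64, -0.51, 0.1, 0, 0, 0], [0.665, -0.52, 0.15, 0, 0, 0], [0.665, -0.52, 0.18, 0, 0, 0], [0.665, -0.52, 0.2, 0, 0, 0.01], [0.665, -0.52, 0.2, 0, 0, 0.01], [0.665, -0.52, 0.2, 0, 0, 0.01]],
  ],
)

```text
clock: 2.62
tool_pos: [0.6492, 0.0721, 0.3047]
eef_rot: [0.992, 0.13, -0.0, 0.001]
contact_force: [1.5, 0.1, 0.4]
opening: 0.005
finger_force: 0.0
```

```bash
python3 -c "
from h import *
import cv2
to(start)
t,s=snapshot('top')['pixels'],snapshot('scene')['pixels']
a=cv2.resize(t[200:320,222:322],(400,480),interpolation=2);b=cv2.resize(s[190:310,310:410],(400,480),interpolation=2)
cv2.imwrite('pics/d.png',cv2.hconcat([a,b]))"
```

```text
clock 2.6167 tip [0.6491 0.0719 0.1387] F [1.5077 0.109  0.45  ] open 0.0045611868547799925 yaw 14.95104263636856 z [-0.0007 -0.0013 -1.    ]
along 1.1053226096927373 lat 5.663895214180431 shift/0.5: [ 0.0022 -0.0114  0.0744]
```

View pics/d.png

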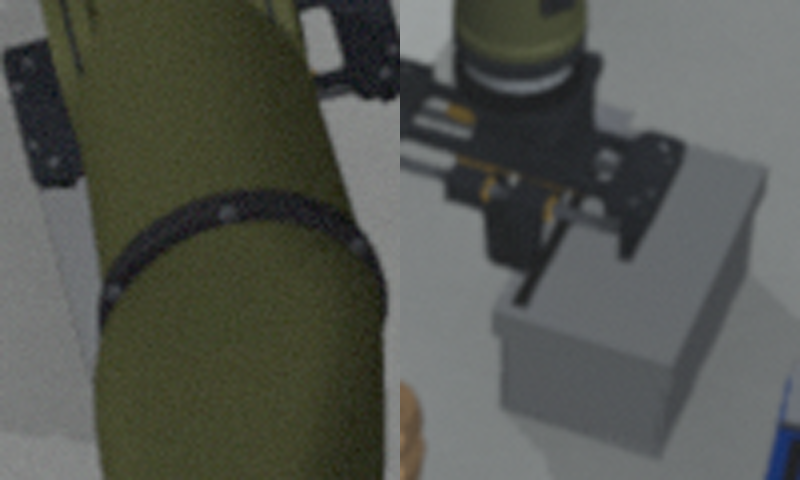

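Hand is above the rib start, as intended, with fingers shut at about (510,235) in the right half. Correcting laterally and approaching.

Call:
play_rows(
  rows=[
    [[0.002, -0.011, 0.02, 0, 0, 0], [0.002, -0.011, 0.04, 0, 0, 0], [0.002, -0.011, 0.055, 0, 0, 0], [0.002, -0.011, 0.06, 0, 0, 0], [0.002, -0.011, 0.06, 0, 0, 0], [0.002, -0.011, 0.06, 0, 0, 0], [0.002, -0.011, 0.06, 0, 0, 0], [0.002, -0.011, 0.06, 0, 0, 0]],
  ],
)

```text
clock: 3.38
tool_pos: [0.649, 0.0796, 0.2751]
eef_rot: [0.991, 0.131, 0.0, 0.0]
contact_force: [0.2, -0.6, 0.3]
opening: 0.007
finger_force: 0.0
```

```bash
python3 -c "
from h import *
to(start-[0,0,.003])"
```

```text
clock 3.3833 tip [0.6491 0.0796 0.1091] F [ 0.1989 -0.6294  0.3113] open 0.006790228956195467 yaw 15.081398409306445 z [ 0.0008 -0.     -1.    ]
along -0.9696746189376632 lat -1.7163230117501969 shift/0.5: [-0.0019  0.0034  0.0211]
```

Call:
play_rows(
  rows=[
    [[0, 0.003, 0.006, 0, 0, 0.01], [0, 0.003, 0.01, 0, 0, 0.01], [0, 0.003, 0.014, 0, 0, 0.01], [0, 0.003, 0.017, 0, 0, 0.01], [0, 0.003, 0.02, 0, 0, 0.01], [0, 0.003, 0.021, 0, 0, 0.01], [0, 0.003, 0.021, 0, 0, 0.01], [0, 0.003, 0.021, 0, 0, 0.01]],
  ],
)

```text
clock: 4.05
tool_pos: [0.6492, 0.0779, 0.2645]
eef_rot: [0.992, 0.129, 0.0, 0.0]
contact_force: [-1.0, -1.0, 3.7]
opening: 0.006
finger_force: 1.9
```

```bash
python3 -c "
from h import *
to(end-[0,0,.003]-.006*d)"
```

```text
clock 4.05 tip [0.6492 0.0779 0.0985] F [-0.9728 -0.9588  3.7364] open 0.006377597334384646 yaw 14.78902816947547 z [ 0.0002 -0.0004 -1.    ]
along -0.6452999112307146 lat -0.04610530782759087 shift/0.5: [-0.2553  0.0028 -0.0001]
```

Call:
play_rows(
  rows=[
    [[-0.003, 0, 0, 0, 0, 0], [-0.008, 0, 0, 0, 0, 0], [-0.015, 0, 0, 0, 0, 0], [-0.022, 0, 0, 0, 0, 0], [-0.029, 0, 0, 0, 0, 0], [-0.036, 0, 0, 0, 0, 0], [-0.043, 0, 0, 0, 0, 0], [-0.05, 0.001, 0, 0, 0, 0], [-0.057, 0.001, 0, 0, 0, 0], [-0.064, 0.001, 0, 0, 0, 0], [-0.071, 0.001, 0, 0, 0, 0], [-0.078, 0.001, 0, 0, 0, 0], [-0.085, 0.001, 0, 0, 0, 0], [-0.092, 0.001, 0, 0, 0, 0], [-0.099, 0.001, 0, 0, 0, 0], [-0.106, 0.001, 0, 0, 0, 0], [-0.113, 0.001, 0, 0, 0, 0], [-0.12, 0.001, 0, 0, 0, 0], [-0.125, 0.001, 0, 0, 0, 0], [-0.128, 0.001, 0, 0, 0, 0]],
  ],
)

```text
clock: 5.72
tool_pos: [0.587, 0.0612, 0.2642]
eef_rot: [0.992, 0.129, -0.0, 0.0]
contact_force: [3.1, 0.6, 4.4]
opening: 0.005
finger_force: 2.0
```

```bash
python3 -c "
from h import *
to(end-[0,0,.003]-.006*d)"
```

```text
clock 5.7167 tip [0.587  0.0612 0.0982] F [3.0687 0.5988 4.4417] open 0.0047082628291134 yaw 14.797679583240452 z [-0.0003 -0.0002 -1.    ]
along 63.81258327130544 lat -0.4827122125662456 shift/0.5: [-0.1264  0.0023 -0.0006]
```

Call:
play_rows(
  rows=[
    [[-0.003, 0, 0, 0, 0, 0], [-0.008, 0, 0, 0, 0, 0], [-0.015, 0.001, 0, 0, 0, 0], [-0.022, 0.001, 0, 0, 0, 0], [-0.029, 0.001, 0, 0, 0, 0], [-0.036, 0.001, 0, 0, 0, 0], [-0.043, 0.001, 0, 0, 0, 0], [-0.05, 0.001, 0, 0, 0, 0], [-0.057, 0.001, 0, 0, 0, 0], [-0.064, 0.002, 0, 0, 0, 0], [-0.071, 0.002, 0, 0, 0, 0], [-0.078, 0.002, 0, 0, 0, 0], [-0.085, 0.002, 0, 0, 0, 0], [-0.092, 0.002, 0, 0, 0, 0], [-0.099, 0.002, 0, 0, 0, 0], [-0.106, 0.002, 0, 0, 0, 0], [-0.112, 0.002, 0, 0, 0, 0], [-0.116, 0.002, 0, 0, 0, 0], [-0.119, 0.002, 0, 0, 0, 0], [-0.12, 0.002, 0, 0, 0, 0]],
  ],
)

```text
clock: 7.38
tool_pos: [0.5294, 0.045, 0.2642]
eef_rot: [0.992, 0.129, -0.0, 0.0]
contact_force: [2.9, 0.6, 3.1]
opening: 0.006
finger_force: 2.0
```

```bash
python3 -c "
from h import *
import cv2
to(end-[0,0,.003]-.005*d)
s=snapshot('scene')['pixels']
cv2.imwrite('pics/e.png',cv2.resize(s[200:305,325:410],(510,630)[:1]+(630,),interpolation=2)[:600])"
```

```text
clock 7.3833 tip [0.5294 0.045  0.0982] F [2.9304 0.6415 3.1266] open 0.005630741694294725 yaw 14.79962622424392 z [-0.0002 -0.0001 -1.    ]
along 123.64450598843766 lat -0.13041561679640046 shift/0.5: [-0.0087  0.0004 -0.0006]
```

View pics/e.png

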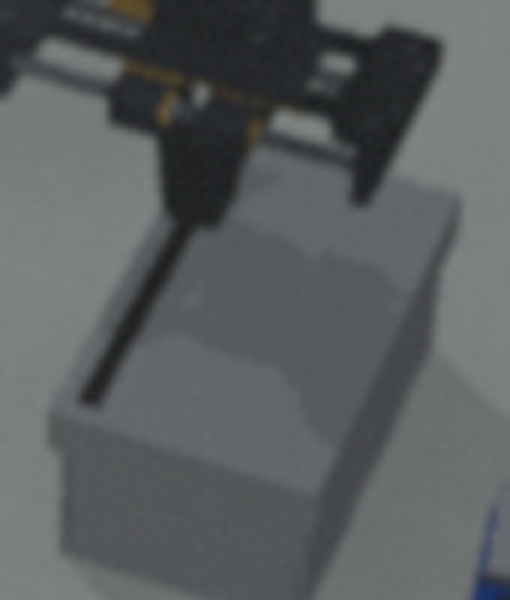

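The box hasn't shifted: its corner (62,550) matches the earlier (62,490) plus the 60 px crop offset. The tip is on the rib near its end. I'll do the last few millimetres now.

Call:
play_rows(
  rows=[
    [[-0.003, 0, 0, 0, 0, 0], [-0.006, 0, 0, 0, 0, 0], [-0.009, 0, 0, 0, 0, 0], [-0.009, 0, 0, 0, 0, 0], [-0.009, 0, 0, 0, 0, 0]],
  ],
)

```text
clock: 7.85
tool_pos: [0.5252, 0.0439, 0.2642]
eef_rot: [0.992, 0.129, -0.0, 0.0]
contact_force: [2.9, 0.3, 4.2]
opening: 0.008
finger_force: 2.9
```

```bash
python3 -c "
from h import *
to(end-[0,0,.003])"
```

```text
clock 7.85 tip [0.5252 0.0439 0.0982] F [2.8619 0.3368 4.2267] open 0.007519798804108653 yaw 14.804366452663038 z [-0.0001 -0.0001 -1.    ]
along 127.94699013576513 lat -0.20811234129741035 shift/0.5: [-0.0101  0.0005 -0.0006]
```

Call:
play_rows(
  rows=[
    [[-0.002, 0, 0, 0, 0, 0], [-0.003, 0, 0, 0, 0, 0], [-0.003, 0, 0, 0, 0, 0]],
  ],
)

```text
clock: 8.1
tool_pos: [0.5245, 0.0437, 0.2644]
eef_rot: [0.992, 0.129, 0.001, -0.0]
contact_force: [5.1, 1.1, 3.8]
opening: 0.001
finger_force: 3.2
```

```bash
python3 -c "
from h import *
to(end+.007*d+.032*d+[0,0,.05])"
```

```text
clock 8.1 tip [0.5248 0.0438 0.0984] F [5.0651 1.066  3.7579] open 0.0008250459448850031 yaw 14.807980287525037 z [ 0.0022  0.0005 -1.    ]
along 128.3165962458729 lat -0.23239231251806491 shift/0.5: [-0.0871  0.0014 -0.1064]
```

It just touched the hinge (drag rose from 3 to 5 N), so the rib is fully covered. I'll lift and move above the tab.

Call:
play_rows(
  rows=[
    [[0.004, 0, -0.008, 0, 0, 0], [0.004, 0, -0.03, 0, 0, 0], [0.004, 0, -0.06, 0, 0, 0], [0, 0, -0.09, 0, 0, 0], [-0.02, 0, -0.1, 0, 0, 0], [-0.05, 0, -0.1, 0, 0, 0], [-0.07, 0.001, -0.1, 0, 0, 0], [-0.078, 0.001, -0.1, 0, 0, 0], [-0.078, 0.001, -0.1, 0, 0, 0], [-0.078, 0.001, -0.1, 0, 0, 0], [-0.078, 0.001, -0.1, 0, 0, 0]],
  ],
)

```text
clock: 9.02
tool_pos: [0.4865, 0.0332, 0.314]
eef_rot: [0.992, 0.129, -0.0, 0.0]
contact_force: [-0.5, -0.0, -0.5]
opening: 0.007
finger_force: 0.0
```

```bash
python3 -c "
from h import *
import cv2
p=start+.167*d;p[2]=.1;to(p)
s=snapshot('scene')['pixels']
cv2.imwrite('pics/f.png',cv2.resize(s[190:290,325:410],(510,600),interpolation=2))"
```

```text
clock 9.0167 tip [0.4864 0.0332 0.148 ] F [-0.4583 -0.0119 -0.5111] open 0.007320022768830528 yaw 14.804766974042249 z [-0.0006 -0.0001 -1.    ]
along 168.19572167828423 lat -0.1857215201541973 shift/0.5: [0.0025 0.0004 0.0959]
```

View pics/f.png

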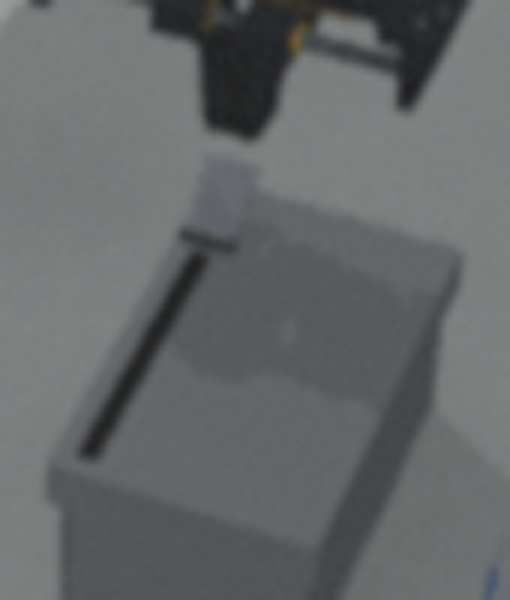

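The box hasn't moved: rib start (91,453) matches the original. The tip is over the tab at about (235,175). Pressing down slowly.

Call:
play_rows(
  rows=[
    [[0.002, 0, 0.015, 0, 0, 0], [0.002, 0, 0.03, 0, 0, 0], [0.002, 0, 0.036, 0, 0, 0], [0.002, 0, 0.041, 0, 0, 0], [0.002, 0, 0.046, 0, 0, 0], [0.002, 0, 0.051, 0, 0, 0], [0.002, 0, 0.056, 0, 0, 0], [0.002, 0, 0.061, 0, 0, 0], [0.002, 0, 0.066, 0, 0, 0], [0.002, 0, 0.071, 0, 0, 0], [0.002, 0, 0.076, 0, 0, 0], [0.002, 0, 0.081, 0, 0, 0], [0.002, 0, 0.085, 0, 0, 0], [0.002, 0, 0.089, 0, 0, 0], [0.002, 0, 0.092, 0, 0, 0], [0.002, 0, 0.095, 0, 0, 0], [0.002, 0, 0.097, 0, 0, 0], [0.002, 0, 0.097, 0, 0, 0], [0.002, 0, 0.097, 0, 0, 0]],
  ],
)

```text
clock: 10.65
tool_pos: [0.4873, 0.0334, 0.2658]
eef_rot: [0.992, 0.129, 0.0, 0.0]
contact_force: [-1.0, -0.3, 3.7]
opening: 0.003
finger_force: 2.1
```

```bash
python3 -c "
from h import *
p=start+.167*d;p[2]=.1;to(p)"
```

```text
clock 10.65 tip [0.4873 0.0333 0.0998] F [-0.9991 -0.3484  3.7365] open 0.0026505726836264956 yaw 14.80298397209516 z [ 0.0003 -0.     -1.    ]
along 167.2546082461338 lat -0.10834365896193049 shift/0.5: [ 0.0005  0.0002 -0.0003]
```

The force matches a flat tab on a lid sunk about 3–4 mm. I'll press slightly more, then retreat up.

Call:
play_rows(
  rows=[
    [[0, 0, 0.002, 0, 0, 0], [0, 0, 0.003, 0, 0, 0], [0, 0, 0.003, 0, 0, 0], [0, 0, 0.003, 0, 0, 0], [0, 0, -0.003, 0, 0, 0], [0, 0, -0.01, 0, 0, 0], [0, 0, -0.03, 0, 0, 0], [0, 0, -0.07, 0, 0, 0], [0, 0, -0.12, 0, 0, 0], [0, 0, -0.18, 0, 0, 0], [0, 0, -0.24, 0, 0, 0], [0, 0.05, -0.26, 0, 0, 0], [0, 0.1, -0.26, 0, 0, 0], [0, 0.16, -0.26, 0, 0, 0], [0, 0.22, -0.26, 0, 0, 0], [0, 0.28, -0.26, 0, 0, 0], [0, 0.32, -0.26, 0, 0, 0], [0, 0.34, -0.26, 0, 0, 0], [0, 0.34, -0.26, 0, 0, 0], [0, 0.34, -0.26, 0, 0, 0]],
  ],
)

```text
clock: 12.32
tool_pos: [0.5305, -0.1302, 0.3955]
eef_rot: [0.992, 0.129, -0.0, -0.001]
contact_force: [0.5, -0.0, 0.7]
opening: 0.007
finger_force: 0.0
```

```bash
python3 -c "
from h import *
import cv2
to(start)
t,s=snapshot('top')['pixels'],snapshot('scene')['pixels']
a=cv2.resize(t[215:325,222:312],(400,489),interpolation=2)[:480];b=cv2.resize(s[210:306,325:405],(400,480),interpolation=2)
cv2.imwrite('pics/g.png',cv2.hconcat([a,b]))"
```

```text
clock 12.3167 tip [ 0.5304 -0.1301  0.2295] F [ 0.4791 -0.0174  0.725 ] open 0.007043500038166808 yaw 14.813688588263448 z [-0.0005  0.001  -1.    ]
along 169.13573597571443 lat 168.8689393283104 shift/0.5: [ 0.3348 -0.3409  0.2564]
```

View pics/g.png

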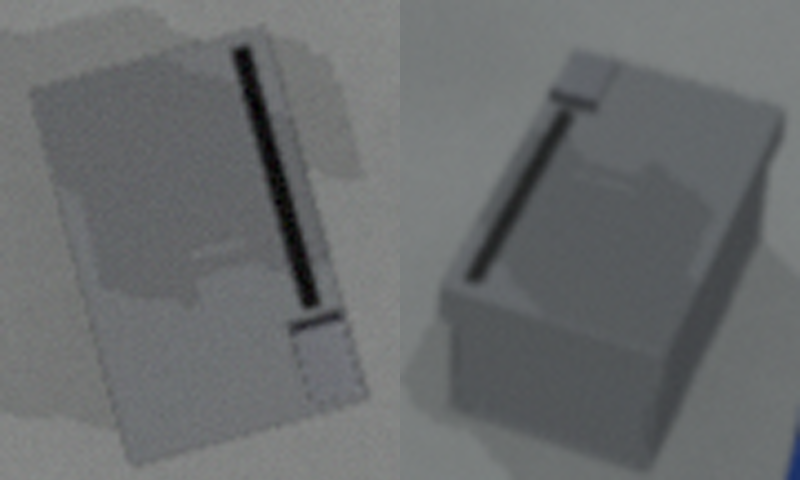

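The tab now lies flat on the lid, at (330,360) left and (590,75) right. The box is where it was and the hand is clear.

```bash
python3 -c "
from plant import *
print(finish_job())"
```

```text
the job is handed in; nothing more can be done
None
```

I ran the closed fingertips along the whole rib at about 3–4 N, brushing the clip's hinge at the end, then pressed the clip tab flat; the box had not moved, the hand is clear, and the job is handed in.

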